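Bring the red cell round to the front of the cell carousel

ROBOT

A 6-joint arm with a two-finger parallel gripper is mounted at the origin on the work surface. World frame = base frame: x ahead of the robot, y to its left, z up, the work surface at z = 0. Lengths are in m, angles in rad, forces in N, time in s.
With the tool pointing down it reaches from about 0.3 to 0.875 m from the base axis. Payload 6.4 kg.
Tool frame: the origin (TCP) lies at the very end of the fingers, on their centre line; the grasp point (between the pads) lies 19 mm behind it; z points along the fingers, y is the line along which they close (so a half turn about z gives the same grasp; the last joint's range is limited). The gripper opens to 85 mm and grips with 20 to 120 N. Pads are 22 mm wide; open, the fingers measure 114 mm over their backs; the gripper's body (76 mm by 85 mm) begins 54 mm behind the grasp point. The pads swing forward as they close: fully open they stand 13 mm farther back than shut.
Start: joints at [1.134, 0.181, 1.607, -0, 1.354, -0.206], TCP at [0.132, 0.56, 0.231] pointing down, gripper open.
Joint ranges: [-2.99, 2.99], [-0.89, 2.07], [0.3, 2.58], [-1.14, 4.28], [0, 2.63], [-3.12, 3.12]. Speed limits (rad/s): [2.57, 2.57, 3.01, 3.14, 3.14, 3.14].

INTERFACE

Orientations are given as a unit quaternion [w, x, y, z].
In Python, from bench import ctrl, camera, calibration, order, outline_of gives the robot as it stands.
- The arm moves only by the tool move_arm, never from a script. Its argument "series" is a list that holds one entry, the list of rows, each a list of 5 numbers: the opening, from 0 (shut) to 1 (fully open), then the shift along the tool's x, y, z in mm, then the turn about the tool's z in rad. A call has exactly 10 rows; each row is the pose to reach, as a shift and turn from the pose commanded when the call began, along the tool's axes at that moment; what a row does not reach only later rows make up. A row lasts 1/12 s, in which the tool goes at most 41.7 mm and 7.16 degrees, less where a joint would pass 70% of its speed; a pose out of reach is approached as far as the arm can. A call with a gripper value outside its range is refused whole. The fingers move at their own pace and stop on an object; the grip force is fixed at half the most. Time passes only in rows, so rows that repeat a pose let the fingers close, or fill a call up. It gives the time, the measured TCP pose, the force, the opening and the grip force at its end, in the units of the state.
- ctrl.get_obs(): the state, without advancing time (a new reading comes with each control period).
- camera(name): name is "scene" or "top" or "wrist"; returns (picture, depth): 420x560x3 uint8, blue, green, red; 420x560 float32, m along the optical axis (not along the pixel's ray), 0 where there is no reading.
- calibration(name): a dict with "intrinsics" (3x3 intrinsics, pixels), "k1" (the pictures are not rectified: a ray, as slopes to the right and down, at radius r is drawn at 1 + k1 r^2 times it, then the intrinsics apply), "rvec" (rotation vector, rad) and "tvec" (3), from world to camera coordinates, as OpenCV has them. Camera axes: x right, y down, z forward; pixel columns grow to the right and rows downward; lengths in m; the calibration is good to about 2 mm. A picture is of the moment at which its call begins: read the wrist's pose just before it. calibration takes no time and is no camera call; for the wrist camera it gives the pose at the moment of the call.
- order.hand_in(): hands the job in; it is judged then, once.
Trained networks look in the newest picture that a camera, given by its name, has taken for a name from the list of things; names that differ only in an ending like _2 or _b are one class to them, and where a whole thing is asked for, a point or a joint stands for the part that bears it (a point fixed in the world has none). Each returns a list of dicts, best first, with "conf" (0 to 1); they miss things now and then, are a little off and sometimes report something else, mostly with a low value. They report only what shows in the picture. A call takes as long as a camera call. They do not tell look-alikes from the thing itself.
- outline_of(target, camera): "region" (420x560 bool, what is visible of it) and "bbox" ([centre column, centre row, width, height] in pixels, round what is visible of it).
The state is a dict: "time_s": time; "q": joint angles; "dq": joint speeds; "joint_efforts": joint torques, N m; "eef_pos": TCP position; "eef_rot": TCP orientation; "wrist_force": force on the tool from outside, world axes, zero at the start; "torque": the same for the moment, N m; "opening": opening from 0.0 (shut) to 1.0 (fully open); "grasp_force": force on a finger pad.
Only numpy, scipy, OpenCV 4.12 (cv2) and the standard library are available. Lean on these libraries where they do the work, as an engineer would, in place of code of your own. Each camera call takes 0.05 s, during which the arm holds its last target. There are 200 camera calls.

TASK

Turn the round cell carousel by pushing its rim pegs with the fingertips, until the red cell stands at the front, squarely in line with the yellow arrow, and leave it there at rest. Do not touch, tip or lift any of the cells, and leave everything else on the bench where it is.

Things in the scene. Friction and masses are not known exactly. Their poses are not given: they have to be found in the camera images.
- hub (a point): centre of the carousel's turning aluminium disc, on its top face (42 mm above the bench), on the vertical turning axis. Disc 270 mm diameter, 12 mm thick, plain round edge. A steel hub 24 mm diameter rises 30 mm above it at the centre. The point's axes turn with the disc; its x axis points away from the red cell's well
- peg (a point): top centre of one rim peg: the first one counter-clockwise (from above) of the red cell's well. Six black upright round pegs, 14 mm diameter, rising 35 mm above the disc's top, stand 120 mm from the axis every 60 degrees, midway between neighbouring wells; all turn with the disc and any may be pushed
- station: black fixed plate under the carousel, 300 mm diameter, 10 mm high, with a 70 mm wide tongue that reaches 200 mm from the turning axis on the front side (its -x); origin at the centre of its underside, on the turning axis
- rotor (a joint): turning angle of the disc in rad from where it started, growing counter-clockwise seen from above; free to turn many turns either way. A friction brake holds it (about 0.7 N at a peg to move it, plus a little with speed) and it stops almost at once when no longer pushed
- red_well (a point): centre of the red cell's well, at the height of the disc's top face; turns with the disc. Six white round wells (39 mm outside, 30 mm inside diameter, walls 12 mm high above the disc's top) stand every 60 degrees, centres 75 mm from the axis; five hold one cell each, one is empty
- front (a point): fixed point 75 mm from the turning axis on the carousel's front side, at the height of the disc's top face, where the red cell's well is to come. The yellow arrow (45 mm long) lies flat on the station plate's tongue, 145 to 190 mm from the axis along the same direction, and points at the axis
- red_cell: the marked cell, all red: upright round battery cell, 26 mm diameter, 62 mm tall (plus a 3 mm metal button), about 90 g, loose in its well; origin at the centre of its underside, z up along the cell
- blue_cell0: blue cell with a white top: upright round battery cell, 26 mm diameter, 62 mm tall (plus a 3 mm metal button), about 90 g, loose in its well; origin at the centre of its underside, z up along the cell
- blue_cell1: blue cell with a white top: upright round battery cell, 26 mm diameter, 62 mm tall (plus a 3 mm metal button), about 90 g, loose in its well; origin at the centre of its underside, z up along the cell
- blue_cell2: blue cell with a white top: upright round battery cell, 26 mm diameter, 62 mm tall (plus a 3 mm metal button), about 90 g, loose in its well; origin at the centre of its underside, z up along the cell
- blue_cell3: blue cell with a white top: upright round battery cell, 26 mm diameter, 62 mm tall (plus a 3 mm metal button), about 90 g, loose in its well; origin at the centre of its underside, z up along the cell
- meter: yellow multimeter lying loose on the bench, 170 x 85 x 35 mm, long along its x; origin at the centre of its underside. Bystander
- driver: red-handled screwdriver lying loose on the bench, about 200 mm long along its x; origin at mid-length. Bystander
- tape: roll of blue tape lying flat and loose on the bench, 90 mm diameter, 20 mm high; origin at the centre of its underside. Bystander
Things that resemble listed ones, but are neither listed nor needed, are in the scene too. What is shaped like the blue_cell3 but orange is not meant.

How it is judged:
By the outcome, as a careful person would: the job done as asked, in the order asked, and still so for the second after the job is handed in, with the robot touching nothing.
It also fails if it takes over 38 s, if anything falls off the work surface, if the arm or the gripper's body presses on something with over 40 N, if the wrist force passes 120 N, or if a joint passes its speed limit or range.

## Working session

There is one attempt and no reset: what is moved stays moved. The work goes in short steps, Python scripts to look and compute and a tool call to move; the robot and the scene stay as the last step left them, time stands still between calls to the robot, and variables do not carry over. Pictures are saved under pics/ and viewed, at most 10 in all, crops included, and the job is handed in when it is done.

Besides the shell and the picture viewer there is one more tool, called after ">>>" as name([rows], argument=value, ...), one row to a line, values as JSON. move_arm: Moves the arm, as the interface text tells. Its arguments: {"type":"object","properties":{"series":{"type":"array","items":{"type":"array","items":{"type":"array","items":{"type":"number"}}}}},"required":["series"]}

```bash
mkdir -p pics; cat > h.py <<'E'
import numpy as np, cv2
from bench import ctrl, camera, calibration, order, outline_of
def toworld(name,uv,z=None,depth=None):
    c=calibration(name);K=np.array(c["intrinsics"]);R=cv2.Rodrigues(np.array(c["rvec"],float))[0];t=np.array(c["tvec"],float).ravel()
    p=cv2.undistortPoints(np.array([[uv]],float),K,np.array([c["k1"],0,0,0],float)).ravel()
    d=R.T@np.array([p[0],p[1],1]);o=-R.T@t
    s=(z-o[2])/d[2] if z is not None else depth
    return o+s*d
def topix(name,P):
    c=calibration(name)
    return cv2.projectPoints(np.array(P,float).reshape(-1,1,3),np.array(c["rvec"],float),np.array(c["tvec"],float),np.array(c["intrinsics"]),np.array([c["k1"],0,0,0],float))[0].reshape(-1,2)
E
python3 - <<'E'
from h import *
a,_=camera("top");b,_=camera("scene")
cv2.imwrite("pics/top.png",a);cv2.imwrite("pics/scene.png",b)
for n in ["red_cell","station","hub","peg","blue_cell0","red_well"]:
    for r in outline_of(n,"top")[:6]: print(n,round(r["conf"],2),np.round(r["bbox"],1))
s=ctrl.get_obs();print(s["time_s"],s["eef_pos"],s["eef_rot"])
E
```

```text
red_cell 0.41 [324.6 209.2  16.9   7. ]
station 0.67 [304.5 231.8 103.2 120.9]
hub 0.7 [302.1 223.2  95.3  90.7]
peg 0.82 [304.1 224.2  98.5  91. ]
peg 0.25 [305.2 232.1 101.8 122.5]
blue_cell0 0.56 [302.4 197.7   9.9  11.5]
blue_cell0 0.56 [214.1 184.4   9.6  10.6]
blue_cell0 0.48 [283.1 238.    9.5   7.8]
blue_cell0 0.45 [217.4 239.7   7.3   7.5]
red_well 0.6 [303.9 231.   99.5 119.4]
red_well 0.56 [304.2 224.6  93.3  95.9]
0.4 [0.13147946 0.55969197 0.23114524] [-4.56673994e-05  1.15157738e-01  9.93347208e-01 -1.29386909e-04]
```

View pics/top.png

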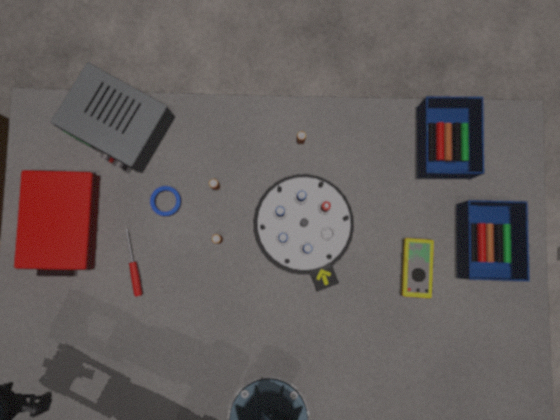

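View pics/scene.png

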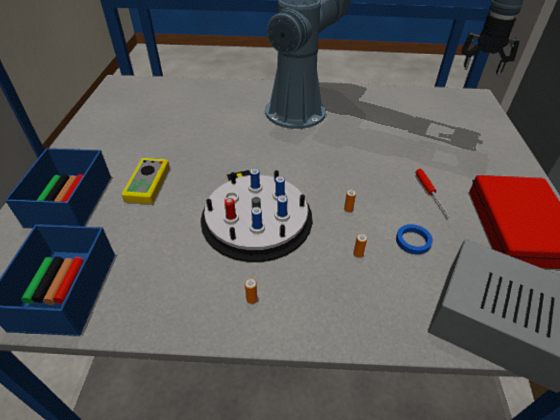

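The top picture shows the carousel centred at about (304,223), the red cell at (326,206), the empty well at (327,234) and the arrow at (323,276). The three loose orange cells at (214,184), (217,239) and (301,137) are look-alikes and must be left alone. The only standing all-red cell is the one at (326,206) on the disc. The red rods in the blue bins lie flat, so they don't fit. I'll confirm with a crop.

```bash
python3 - <<'E'
from h import *
a=cv2.imread("pics/top.png")
x0,y0=244,165
c=a[y0:y0+135,x0:x0+120]
cv2.imwrite("pics/crop.png",cv2.resize(c,None,fx=4.4,fy=4.4,interpolation=cv2.INTER_CUBIC))
g=a.astype(int)
# disc: bright, low saturation
hsv=cv2.cvtColor(a,cv2.COLOR_BGR2HSV)
sub=np.zeros(a.shape[:2],np.uint8);cv2.circle(sub,(304,223),58,1,-1)
v=hsv[...,2]
m=((v>130)*sub).astype(np.uint8)
cs,_=cv2.findContours(m,cv2.RETR_EXTERNAL,cv2.CHAIN_APPROX_NONE);k=max(cs,key=cv2.contourArea)
k=cv2.convexHull(k)
e=cv2.fitEllipse(k);print("disc",e); H=toworld("top",e[0],z=.042);print("hub",H)
E_=toworld("top",(e[0][0]+e[1][0]/2,e[0][1]),z=.042);print("rad",np.linalg.norm(E_-H))
def cen(mask,w=None):
    ys,xs=np.nonzero(mask);return (xs.mean(),ys.mean()),len(xs)
y=(hsv[...,0]>20)&(hsv[...,0]<35)&(hsv[...,1]>120)
yy=y.copy();yy[:, :308]=0;yy[:,345:]=0;yy[:255]=0;yy[300:]=0
u,n=cen(yy);A=toworld("top",u,z=.0105);d=A-H;print("arrow",u,n,A,np.linalg.norm(d[:2]),np.degrees(np.arctan2(d[1],d[0])))
r=((hsv[...,0]<8)|(hsv[...,0]>172))&(hsv[...,1]>100)&(sub>0)
u,n=cen(r);P=toworld("top",u,z=.09);d=P-H;print("red",u,n,P,np.linalg.norm(d[:2]),np.degrees(np.arctan2(d[1],d[0])))
inner=np.zeros_like(sub);cv2.ellipse(inner,(tuple(e[0]),(e[1][0]-4,e[1][1]-4),e[2]),1,-1)
n,l,st,ce=cv2.connectedComponentsWithStats(((v<70)&(inner>0)).astype(np.uint8))
for i in range(1,n):
    P=toworld("top",ce[i],z=.06);d=P-H;print("dark",np.round(ce[i],1),st[i][4],P.round(3),round(np.linalg.norm(d[:2]),4),round(np.degrees(np.arctan2(d[1],d[0])),1))
E
```

```text
disc ((303.5111083984375, 223.06517028808594), (90.82542419433594, 91.45329284667969), 103.1820068359375)
hub [ 0.55697494 -0.08839358  0.042     ]
rad 0.131579780223845
arrow (np.float64(323.26356589147287), np.float64(275.93023255813955)) 129 [ 0.40532688 -0.1505004   0.0105    ] 0.16387309121090995 -157.72865637844703
red (np.float64(325.02777777777777), np.float64(206.22222222222223)) 36 [ 0.60245611 -0.14616407  0.09      ] 0.07352527714855285 -51.78758399852346
dark [320.1 184.3] 9 [ 0.669 -0.133  0.06 ] 0.1206 -21.9
dark [279.  188.8] 10 [ 0.653 -0.015  0.06 ] 0.1209 37.4
dark [345.1 217.8] 9 [ 0.574 -0.207  0.06 ] 0.1193 -81.9
dark [262.  226.7] 7 [0.542 0.031 0.06 ] 0.1202 97.0
dark [328.7 256.1] 9 [ 0.463 -0.161  0.06 ] 0.1187 -142.2
dark [286.6 260.8] 5 [ 0.447 -0.042  0.06 ] 0.1194 157.0
```

View pics/crop.png

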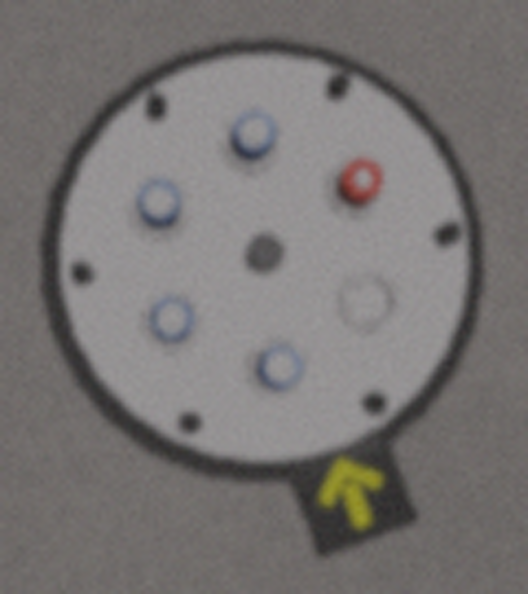

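The crop confirms it: the red cell is in the well at about -52°, with the empty well next to it. The arrow is at -157.7°, so the disc has to turn about -105° (clockwise). I'll straddle the left peg (+97.6°) with the fingers half open, without gripping it, and carry it around the far side.

>>> move_arm([
  [[0.35, -30, -25, 0, 0.12], [0.35, -60, -49, 0, 0.24], [0.35, -90, -73, 0, 0.36], [0.35, -120, -97, 0, 0.48], [0.35, -150, -121, 0, 0.6], [0.35, -180, -145, 0, 0.72], [0.35, -210, -170, 0, 0.84], [0.35, -240, -194, 0, 0.96], [0.35, -270, -218, 0, 1.08], [0.35, -300, -242, 0, 1.2]],
])

```text
time_s: 1.23
eef_pos: [0.3691, 0.254, 0.2316]
eef_rot: [0.0, 0.658, 0.753, 0.0]
wrist_force: [0.6, -0.1, 0.1]
opening: 0.348
grasp_force: 0.0
```

```bash
cat >> h.py <<'E'
from scipy.spatial.transform import Rotation as Ro
HUB=np.array([.5575,-.088])
def togo(ang,r,z):
    "shift (tool axes, mm) and turn to put TCP at polar (ang deg, r) about hub, tool x radial outward"
    s=ctrl.get_obs();q=s["eef_rot"];R=Ro.from_quat([q[1],q[2],q[3],q[0]]).as_matrix()
    a=np.radians(ang);P=np.array([*(HUB+r*np.array([np.cos(a),np.sin(a)])),z])
    xa=np.arctan2(R[1,0],R[0,0]);t=(xa-a+np.pi)%(2*np.pi)-np.pi
    return (R.T@(P-s["eef_pos"])*1000).round(1),round(t,3)
E
python3 - <<'E'
from h import *
s=ctrl.get_obs();print(s["time_s"],s["eef_pos"],s["q"],s["opening"])
print(togo(97.6,.12,.15),togo(97.6,.12,.056))
E
```

```text
1.2333 [0.36905437 0.25397112 0.23164936] [ 3.36621612e-01 -1.15620247e-01  1.91140001e+00  5.95087965e-05
  1.34480635e+00  2.02448258e-01] 0.34802592052805803
(array([-244.1,  141.1,   81.7]), np.float64(0.002)) (array([-244.1,  141. ,  175.7]), np.float64(0.002))
```

>>> move_arm([
  [[0.35, -31, 18, 5, 0], [0.35, -62, 36, 15, 0], [0.35, -93, 54, 25, 0], [0.35, -124, 72, 35, 0], [0.35, -155, 90, 45, 0], [0.35, -185, 107, 55, 0], [0.35, -215, 124, 65, 0], [0.35, -235, 136, 75, 0], [0.35, -244, 141, 82, 0], [0.35, -244, 141, 82, 0]],
])

```text
time_s: 2.07
eef_pos: [0.5419, 0.0319, 0.1476]
eef_rot: [-0.001, 0.657, 0.754, -0.001]
wrist_force: [-0.2, 0.1, -1.1]
opening: 0.353
grasp_force: 0.0
```

```bash
python3 - <<'E'
from h import *
print(togo(97.6,.12,.056))
a,_=camera("wrist");b,_=camera("scene")
p=topix("wrist",[[*(HUB+.12*np.array([np.cos(np.radians(97.6)),np.sin(np.radians(97.6))])),.077],ctrl.get_obs()["eef_pos"]]);print(p)
w=np.hstack([a,b]);cv2.imwrite("pics/w.png",cv2.resize(w,(800,300)))
E
```

```text
(array([-1. , -0.1, 91.6]), np.float64(0.005))
[[276.31565038 227.42089176]
 [276.86184851 266.76324772]]
```

View pics/w.png

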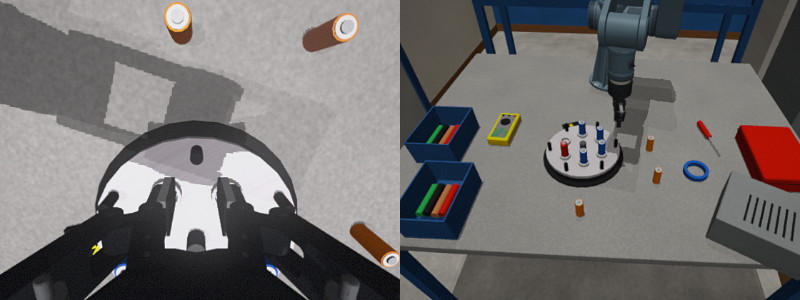

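The wrist picture shows the peg at about (274,215), centred between the fingers, and its top matches the predicted position. No cell is near the fingers, so I'll go straight down.

>>> move_arm([
  [[0.35, -1, 0, 20, 0], [0.35, -1, 0, 40, 0], [0.35, -1, 0, 58, 0], [0.35, -1, 0, 72, 0], [0.35, -1, 0, 82, 0], [0.35, -1, 0, 88, 0], [0.35, -1, 0, 91, 0], [0.35, -1, 0, 91, 0], [0.35, -1, 0, 91, 0], [0.35, -1, 0, 91, 0]],
])

```text
time_s: 3.0
eef_pos: [0.5427, 0.0326, 0.0593]
eef_rot: [0.001, 0.656, 0.755, 0.0]
wrist_force: [-0.4, -1.5, -0.4]
opening: 0.351
grasp_force: 0.0
```

```bash
python3 - <<'E'
from h import *
s=ctrl.get_obs();print(s["eef_pos"],s["wrist_force"])
for k in range(1,11): print(togo(97.6-4*k,.12,.056))
print(togo(97.6-105.3,.12,.056))
E
```

```text
[0.54273075 0.03261438 0.05925546] [-0.38947546 -1.54807354 -0.44884348]
(array([-1.9,  7. ,  3.3]), np.float64(0.077))
(array([-2.8, 15.4,  3.3]), np.float64(0.147))
(array([-4.3, 23.6,  3.3]), np.float64(0.217))
(array([-6.4, 31.7,  3.3]), np.float64(0.287))
(array([-9. , 39.7,  3.3]), np.float64(0.357))
(array([-12.2,  47.4,   3.3]), np.float64(0.426))
(array([-16. ,  54.9,   3.3]), np.float64(0.496))
(array([-20.2,  62.1,   3.4]), np.float64(0.566))
(array([-24.9,  69. ,   3.4]), np.float64(0.636))
(array([-30.1,  75.6,   3.4]), np.float64(0.706))
(array([-154. ,  113.3,    3.5]), np.float64(1.845))
```

>>> move_arm([
  [[0.35, -1, 4, 1, 0.04], [0.35, -2, 8, 2, 0.08], [0.35, -3, 16, 3, 0.15], [0.35, -4, 24, 3, 0.22], [0.35, -6, 32, 3, 0.29], [0.35, -9, 40, 3, 0.36], [0.35, -12, 47.5, 3, 0.43], [0.35, -16, 55, 3, 0.5], [0.35, -20, 62, 3, 0.57], [0.35, -22, 66, 3, 0.6]],
])

```text
time_s: 3.83
eef_pos: [0.6116, 0.0196, 0.0561]
eef_rot: [0.0, 0.851, 0.526, 0.001]
wrist_force: [0.3, -0.1, -0.3]
opening: 0.349
grasp_force: 0.0
```

```bash
python3 - <<'E'
from h import *
s=ctrl.get_obs();print(s["eef_pos"],s["wrist_force"])
d=s["eef_pos"][:2]-HUB;a=np.degrees(np.arctan2(d[1],d[0]));print(a,np.linalg.norm(d))
for k in range(1,11): print(togo(a-4*k,.12,.056))
E
```

```text
[0.61161801 0.01964051 0.0560744 ] [ 0.33732795 -0.13826118 -0.34009687]
63.3082977338913 0.12047920116254762
(array([-0.8,  8.4,  0.1]), np.float64(0.072))
(array([-1.7, 16.7,  0.1]), np.float64(0.142))
(array([-3.1, 24.9,  0.1]), np.float64(0.211))
(array([-5.2, 33.1,  0.1]), np.float64(0.281))
(array([-7.8, 41. ,  0.1]), np.float64(0.351))
(array([-10.9,  48.8,   0.1]), np.float64(0.421))
(array([-14.6,  56.3,   0.1]), np.float64(0.491))
(array([-18.8,  63.6,   0.2]), np.float64(0.56))
(array([-23.5,  70.5,   0.2]), np.float64(0.63))
(array([-28.7,  77.1,   0.2]), np.float64(0.7))
```

>>> move_arm([
  [[0.35, 0, 4, 0, 0.035], [0.35, -2, 12, 0, 0.105], [0.35, -3, 20, 0, 0.175], [0.35, -4, 29, 0, 0.245], [0.35, -6, 37, 0, 0.315], [0.35, -9, 45, 0, 0.385], [0.35, -13, 52.5, 0, 0.455], [0.35, -17, 60, 0, 0.525], [0.35, -21, 67, 0, 0.595], [0.35, -23.5, 70.5, 0, 0.63]],
])

```text
time_s: 4.67
eef_pos: [0.6641, -0.0332, 0.0561]
eef_rot: [0.0, 0.972, 0.236, 0.001]
wrist_force: [-0.4, -0.1, 1.1]
opening: 0.35
grasp_force: 0.0
```

```bash
cat >> h.py <<'E'
def look(tag):
    a,_=camera("top")
    hsv=cv2.cvtColor(a,cv2.COLOR_BGR2HSV);v=hsv[...,2]
    sub=np.zeros(v.shape,np.uint8);cv2.circle(sub,(304,223),44,1,-1)
    r=(((hsv[...,0]<8)|(hsv[...,0]>172))&(hsv[...,1]>100)&(sub>0))
    ys,xs=np.nonzero(r)
    if len(xs):
        P=toworld("top",(xs.mean(),ys.mean()),z=.09)[:2]-HUB;print("red",len(xs),np.linalg.norm(P).round(4),np.degrees(np.arctan2(P[1],P[0])).round(1))
    n,l,st,ce=cv2.connectedComponentsWithStats(((v<70)&(sub>0)).astype(np.uint8))
    for i in range(1,n):
        d=toworld("top",ce[i],z=.06)[:2]-HUB;R=np.linalg.norm(d)
        if abs(R-.12)<.006: print("peg",st[i][4],R.round(4),np.degrees(np.arctan2(d[1],d[0])).round(1))
    cv2.imwrite(f"pics/{tag}.png",cv2.resize(a[145:305,224:384],(600,600),interpolation=cv2.INTER_CUBIC))
def tcp():
    s=ctrl.get_obs();d=s["eef_pos"][:2]-HUB;a=np.degrees(np.arctan2(d[1],d[0]));print("tcp",s["time_s"],a.round(2),np.linalg.norm(d).round(4),s["wrist_force"].round(1));return a
E
python3 - <<'E'
from h import *
look("t1");a=tcp()
for k in range(1,11): print(togo(a-4*k,.12,.056))
E
```

```text
red 33 0.0738 -120.1
peg 1 0.1253 18.1
peg 9 0.1206 -28.7
peg 6 0.1199 -88.7
peg 1 0.1188 150.0
peg 7 0.119 -148.6
peg 1 0.1251 150.2
tcp 4.7167 26.94 0.1198 [ 0.5 -1.1  0.5]
(array([-0.2,  8.4,  0.2]), np.float64(0.075))
(array([-1.1, 16.7,  0.2]), np.float64(0.145))
(array([-2.6, 24.9,  0.2]), np.float64(0.215))
(array([-4.7, 33.1,  0.2]), np.float64(0.285))
(array([-7.3, 41. ,  0.2]), np.float64(0.355))
(array([-10.5,  48.8,   0.2]), np.float64(0.424))
(array([-14.2,  56.3,   0.2]), np.float64(0.494))
(array([-18.4,  63.5,   0.2]), np.float64(0.564))
(array([-23.1,  70.4,   0.2]), np.float64(0.634))
(array([-28.3,  77. ,   0.2]), np.float64(0.704))
```

View pics/t1.png

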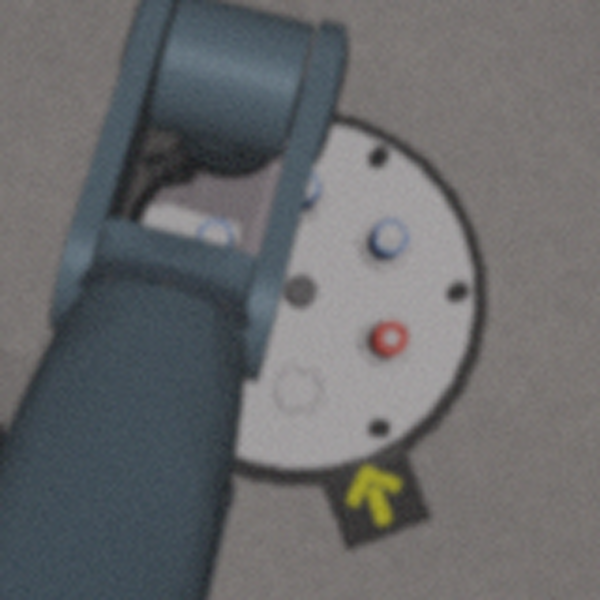

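The red well has reached about -118.7°, with every cell still upright. About 39° is left, so I'll move another 36° and then measure.

>>> move_arm([
  [[0.35, 0, 4, 0, 0.04], [0.35, -1, 12.5, 0, 0.11], [0.35, -2, 21, 0, 0.18], [0.35, -4, 29, 0, 0.25], [0.35, -6, 37, 0, 0.32], [0.35, -9, 45, 0, 0.39], [0.35, -13, 53, 0, 0.46], [0.35, -17, 60.5, 0, 0.53], [0.35, -20, 66, 0, 0.59], [0.35, -23, 70, 0, 0.63]],
])

```text
time_s: 5.55
eef_pos: [0.6755, -0.1054, 0.0559]
eef_rot: [-0.0, 0.997, -0.076, 0.0]
wrist_force: [0.1, 1.3, -1.2]
opening: 0.349
grasp_force: 0.7
```

```bash
python3 - <<'E'
from h import *
look("t2");look("t2");a=tcp()
for k in range(0,6): print(togo(a-k,.12,.056))
E
```

```text
red 12 0.0773 -149.3
peg 139 0.1154 -10.7
peg 5 0.1239 10.6
peg 3 0.1232 -34.7
peg 1 0.115 -36.5
peg 9 0.119 55.6
peg 9 0.12 -64.1
peg 8 0.119 -124.3
red 10 0.0792 -151.2
peg 139 0.1153 -11.0
peg 6 0.1236 10.7
peg 4 0.1226 -35.5
peg 10 0.1197 54.2
peg 7 0.1201 -65.4
peg 8 0.1199 -125.3
tcp 5.65 -8.57 0.1192 [ 0.2  0.4 -0.9]
(array([ 0.8, -0. , -0.1]), np.float64(-0.0))
(array([ 0.8,  2.1, -0.1]), np.float64(0.017))
(array([ 0.7,  4.2, -0.1]), np.float64(0.035))
(array([ 0.7,  6.3, -0.1]), np.float64(0.052))
(array([ 0.5,  8.4, -0.1]), np.float64(0.07))
(array([ 0.4, 10.5, -0.1]), np.float64(0.087))
```

>>> move_arm([
  [[0.35, 0, 0, 0, 0], [0.35, 0, 0, 0, 0], [0.35, 0, 0.5, 0, 0.004], [0.35, 0, 1, 0, 0.008], [0.35, 0, 1.5, 0, 0.012], [0.35, 0, 2, 0, 0.017], [0.35, 0, 2, 0, 0.017], [0.35, 0, 2, 0, 0.017], [0.35, 0, 2, 0, 0.017], [0.35, 0, 2, 0, 0.017]],
])

```text
time_s: 6.48
eef_pos: [0.6748, -0.107, 0.0553]
eef_rot: [0.0, 0.997, -0.083, -0.0]
wrist_force: [-0.2, -0.1, -0.7]
opening: 0.351
grasp_force: 0.0
```

```bash
cat > fine.py <<'E'
from h import *
from scipy.optimize import least_squares
ims=[camera("top")[0].astype(float) for _ in range(8)]
m=np.mean(ims,0);cv2.imwrite("pics/mean.png",m.astype(np.uint8))
hsv=cv2.cvtColor(m.astype(np.uint8),cv2.COLOR_BGR2HSV);v=m.max(2)
pk=[]
sub=np.zeros(v.shape,np.uint8);cv2.circle(sub,(304,223),43,1,-1)
n,l,st,ce=cv2.connectedComponentsWithStats(((v<75)&(sub>0)).astype(np.uint8))
for i in range(1,n):
    if not 5<=st[i][4]<=25: continue
    x,y=np.round(ce[i]).astype(int);Y,X=np.mgrid[y-5:y+6,x-5:x+6];w=np.clip(110-v[y-5:y+6,x-5:x+6],0,None)
    p=toworld("top",((X*w).sum()/w.sum(),(Y*w).sum()/w.sum()),z=.06)[:2]
    if abs(np.linalg.norm(p-HUB)-.12)<.004: pk.append(p)
pk=np.array(pk);d=pk-HUB;an=np.degrees(np.arctan2(d[:,1],d[:,0]));print("pegs",an.round(1),np.linalg.norm(d,axis=1).round(4))
base=an[0]; k=np.round((an-base)/60)
f=lambda q:(pk-q[:2]-.12*np.c_[np.cos(np.radians(q[2]+60*k)),np.sin(np.radians(q[2]+60*k))]).ravel()
q=least_squares(f,[*HUB,base],x_scale=[.01,.01,1]).x;print("fit hub",q[:2].round(4),"phase",((q[2]+30)%60-30).round(2),"res mm",(np.abs(f(q)).max()*1e3).round(2))
yy=(hsv[...,0]>20)&(hsv[...,0]<38)&(hsv[...,1]>90);yy[:,:308]=0;yy[:,345:]=0;yy[:255]=0;yy[300:]=0
ys,xs=np.nonzero(yy);A=np.array([toworld("top",u,z=.0105)[:2] for u in zip(xs,ys)])
w=(m[...,1]-m[...,0])[ys,xs];c=(A*w[:,None]).sum(0)/w.sum()
for h in (HUB,q[:2]):
    g=c-h;print("arrow",np.degrees(np.arctan2(g[1],g[0])).round(2),np.linalg.norm(g).round(4))
look("fin");tcp()
E
python3 fine.py
```

```text
pegs [53.8] [0.1218]
fit hub [ 0.5586 -0.0866] phase -6.23 res mm 0.0
arrow -157.64 0.1643
arrow -157.31 0.1659
red 10 0.0782 -150.4
peg 155 0.1151 -10.5
peg 9 0.1182 -36.7
peg 8 0.12 53.8
peg 8 0.1203 -65.6
peg 6 0.1188 -125.7
tcp 6.9333 -9.18 0.1189 [-0.7  0.   1. ]
```

>>> move_arm([
  [[0.35, 0.5, 1, 0, 0.008], [0.35, 0.5, 2, 0, 0.017], [0.35, 0.5, 3, 0, 0.025], [0.35, 0.5, 3, 0, 0.025], [0.35, 0.5, 3, 0, 0.025], [0.35, 0.5, 3, 0, 0.025], [0.35, 0.5, -1, 0, 0.025], [0.35, 0.5, -4, 0, 0.025], [0.35, 0.5, -4, -20, 0.025], [0.35, 0.5, -4, -60, 0.025]],
])

```text
time_s: 7.77
eef_pos: [0.6718, -0.1012, 0.1094]
eef_rot: [-0.001, 0.995, -0.095, -0.006]
wrist_force: [0.1, 0.1, -0.0]
opening: 0.353
grasp_force: 0.0
```

>>> move_arm([
  [[0.35, 0, 0, -40, 0], [0.35, 0, -35, -60, 0], [0.35, 0, -70, -60, 0], [0.35, 0, -105, -60, 0], [0.35, 0, -140, -60, 0], [0.35, 0, -175, -60, 0], [0.35, 0, -210, -60, 0], [0.35, 0, -240, -60, 0], [0.35, 0, -260, -60, 0], [0.35, 0, -260, -60, 0]],
])

```text
time_s: 8.6
eef_pos: [0.7251, 0.1578, 0.1751]
eef_rot: [-0.001, 0.996, -0.093, 0.0]
wrist_force: [0.1, -0.8, 0.6]
opening: 0.354
grasp_force: 0.0
```

```bash
python3 fine.py
```

```text
pegs [ -7.5 -66.2 113.5 172.4] [0.1238 0.124  0.1234 0.1214]
fit hub [ 0.5583 -0.0881] phase -6.95 res mm 3.03
arrow -157.65 0.1643
arrow -157.79 0.165
red 32 0.0753 -158.0
peg 6 0.1212 -6.9
peg 7 0.1201 52.9
peg 9 0.1199 -66.9
peg 4 0.12 112.4
peg 6 0.1205 -126.8
peg 4 0.1183 172.7
tcp 9.05 54.88 0.2921 [-0.3 -0.9 -0.2]
```

View pics/fin.png

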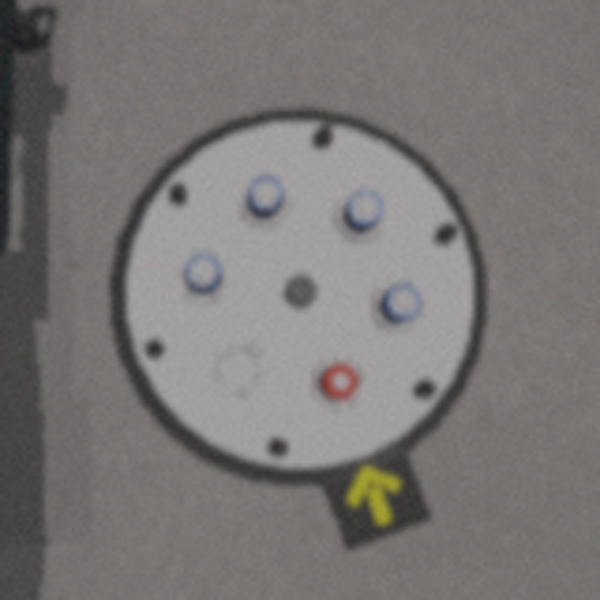

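The red cell at (340,382) in this crop is lined up with the arrow at (375,495). The pegs put its well at about -157.1° and the arrow is at -157.65°, so it's off by about 0.5°. All the cells are upright and the arm is clear, so I'm handing in.

```bash
python3 -c "
from bench import order
print(order.hand_in())"
```

```text
the job is handed in; nothing more can be done
None
```

I turned the carousel about 105° clockwise; by the final top view the red cell's well is about 0.5° from the yellow arrow, with the cells upright and the arm clear, and I handed the job in at about 9 s (no verdict was returned).

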